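# Level the sprung casting table and hold it down

### The arm

A 7-joint arm with a two-finger parallel gripper is mounted at the origin on a cart in front of the work surface, level with it; the furniture and walls round the work are solid. World frame = base frame: x ahead of the robot, y to its left, z up, the work surface at z = 0. Lengths are in m, angles in rad, forces in N, time in s.
With the tool pointing down it reaches from about 0.425 to 0.875 m from the base axis. Payload 4.7 kg.
Tool frame: the origin (TCP) lies midway between the tips of the shut fingers; the grasp point (between the pads) lies ctrl.grasp_offset behind it (ctrl.grasp_offset is the distance from the TCP to the grasp point, in m); z points along the fingers, y is the line along which they close (so a half turn about z gives the same grasp; the last joint's range is limited). The gripper opens to 87 mm and grips with 3 to 60 N. Pads are 19 mm wide; open, the fingers measure 117 mm over their backs; the gripper's body (75 mm by 190 mm) begins 51 mm behind the grasp point.
Start: joints at [1.151, 0.321, -0.07, 1.45, 0.023, 1.371, -0.057], TCP at [0.273, -0.59, 0.223] pointing down, gripper open.
Joint ranges: [-2.86, 2.86], [-0.3, 2.09], [-1.38, 1.24], [0.06, 2.45], [-1.56, 4.7], [0.09, 2.05], [-2.69, 2.69]. Speed limits (rad/s): [2.57, 2.57, 3.14, 3.14, 3.14, 3.14, 3.14].

### API

Orientations are given as a rotation vector (axis times angle).
In Python, from bench import ctrl gives the robot as it stands. The module is installed in compiled form; this text tells all that it offers.
- The arm moves only by the tool jog_arm, never from a script. Its argument "moves" is one flat list of numbers, 7 for each row, row after row: the shift along the tool's x, y, z in units of 30 cm (1.0 is 30 cm), then the turn, a rotation vector about the tool's x, y, z in units of 60 degrees (1.0 is 60 degrees), then the gripper's target within -1 to 1 (fully open at 1, half-way at 0, shut at -1). In form: [x, y, z, wx, wy, wz, fingers, x, y, z, wx, wy, wz, fingers, ...]. A call has exactly 8 rows; each row is the pose to reach, as a shift and turn from the pose commanded when the call began, along the tool's axes at that moment; what a row does not reach only later rows make up. A row lasts 1/8 s, in which the tool goes at most 62.5 mm and 10.7 degrees, less where a joint would pass 70% of its speed; a pose out of reach is approached as far as the arm can. A call with a number of a shift or a turn outside -1 to 1 is refused whole. A call with a gripper value outside its range is refused whole. The fingers move at their own pace and stop on an object; "newtons" is the grip in N (left out, the last holds). Time passes only in rows, so rows that repeat a pose let the fingers close, or fill a call up. It gives the time, the measured TCP pose, the force, the opening and the grip force at its end, in the units of the state.
- ctrl.get_state(): the state, without advancing time (a new reading comes with each control period).
- ctrl.get_image(name): name is "side" or "top"; returns a dict with "pixels" (480x640x3 uint8, red, green, blue), "fx", "fy", "cx", "cy" (pixels), "xyz" and "rotation" of the camera in the world. Camera axes: x right, y up, looking along -z (the intrinsics and any distortion apply to the point x, -y, -z); pixel columns grow to the right and rows downward; lengths in m; the calibration is good to about 2 mm. A picture is of the moment at which its call begins. There is no depth.
- ctrl.close_job(): hands the job in; it is judged then, once.
The state is a dict: "time": time; "joint_positions": joint angles; "qd": joint speeds; "joint_torque": joint torques, N m; "position": TCP position; "tool_rot": TCP orientation; "ft_force": force on the tool from outside, world axes, zero at the start; "torque": the same for the moment, N m; "grip_width": opening from 0.0 (shut) to 1.0 (fully open); "grip_force": force on a finger pad.
Only numpy, scipy, OpenCV 4.12 (cv2) and the standard library are available. Lean on these libraries where they do the work, as an engineer would, in place of code of your own. Each camera call takes 0.05 s, during which the arm holds its last target. There are 200 camera calls.

### The job

Level the little casting table before the resin is poured: lay the yellow spirit level flat on its aluminium plate, centred midway between the two blue moulds and lengthways from the hinge towards the black knob, and let go of it. The plate floats on springs, so then grip the knob, press it down until the foot of the levelling screw stands on its seat, and turn it until the bubble stands centred between the two lines. Finish still gripping the knob and pressing the foot down, so that the screw can be locked; leave everything else on the bench where it is.

Things in the scene. Friction and masses are not known exactly. Their poses are not given: they have to be found in the camera images.
- level: yellow pocket spirit level with black end caps, a box 100 mm long (own x), 18 wide (y), 24 high (z); origin: centre of its underside; it stands upright on the bench; grasp it across its 18 mm width. Its vial lies along x in a gap in the top, with the clear bubble in it
- vial (a point): centre of the green vial, 18 mm above the level's underside, midway between its two black lines, which stand 14.5 mm apart; axes as the level
- bubble (a point): centre of the pale bubble, 10 mm long; it moves along the level's x, up to 9 mm to either side of vial, towards the higher end: 0.3 mm for each milliradian of slope; it needs about 1 s to settle
- table_base: plywood base of the casting table, 270 x 210 mm, fixed on the bench; origin on the bench under its centre; x points away from the knob, to the hinge
- plate: aluminium plate, 190 x 202 x 8 mm, hinged along its far edge; origin: middle of the hinge line, 40 mm above the bench, at mid-thickness; spans x -190 to 0, y -101 to 101; upper face at z = 4 mm. Springs hold its near edge up at a stop, 25 mrad nose-up; 2 N down on the knob starts it moving, 3 to 5 N brings the foot to its seat, twice that when a stiff grip resists the tipping
- between (a point): point on the plate's upper face midway between the two moulds, 62 mm from the hinge line; axes as the plate
- mould_left (a point): blue silicone mould on the plate, 100 (x) x 40 (y) x 12 mm, fixed to it at the left (+y) side; the point is the centre of its underside. Between the moulds are 116 mm of bare plate
- mould_right (a point): the same at the right (-y) side
- knob: black knurled knob on top of the levelling screw, 31 mm across (33 over the ribs), 22 high; underside 28 to 32 mm above the plate; on the plate's midline, 165 mm from the hinge line, 53 mm from the near end of a level laid at between; takes 0.04 Nm to turn. Clockwise from above screws the foot down, 8 mm a turn; the screw stays where it is left
- knob_grip (a point): centre of the knob, mid-height, on the screw's axis. With the foot on its seat the knob keeps its height as it turns and the plate climbs the screw: 1 rad clockwise lifts the knob side by 7.7 mrad and moves the bubble 2.3 mm towards the knob
- foot: levelling screw with round rubber foot, 20 mm across, under the plate; carries the knob; origin: centre of the foot's underside, 65 mm below knob_grip. While the plate floats it hangs 6 to 8 mm above its seat: it is screwed too far up by 1.4 to 2.8 rad, so that the plate, once pressed down, slopes down to the knob
- seat (a point): steel disc 30 mm across and 3 mm thick on the plywood base, under the foot; the point is the centre of its top face, 21 mm above the bench
- putty_tin: round grey tin with a yellow lid, 54 mm across, 26 high; bystander; origin: centre of its underside
- masking_tape: roll of masking tape lying flat, 58 mm across, 19 high; bystander; origin: centre of its underside
- glue_bottle: white and red glue bottle, 36 mm across, 102 high; bystander; origin: centre of its underside
- paint_tan: tan dropper bottle, 25 mm across, 87 high; bystander; origin: centre of its underside
- sanding_stick: dark sanding stick lying flat, 150 x 20 x 5 mm; bystander; origin: centre of its underside
Things that resemble listed ones, but are neither listed nor needed, are in the scene too. Of the things shaped like the level, the yellow one is meant.

How it is judged:
On the way, in this order (a step that is already met when the one before it is completed fails the run):
1. the level lies flat on the plate, midway between the moulds, lengthways, let go (contact force between level and plate above 0.3 N and contact force between the fingers and level below 0.1 N and angle between the z axis of level and the z axis of plate, either way round below 0.03 rad and angle between the x axis of level and the x axis of plate, either way round below 0.12 rad and y of level in the frame of between between -0.012 and 0.012 m and x of level in the frame of between between -0.025 and 0.025 m), for 0.2 s.
2. the gripped knob is pressed down until the foot bears on its seat (contact force between foot and table_base above 1.5 N and contact force between the fingers and knob above 2 N), for 0.2 s.
At the end, for the whole second after the job is handed in: Fingers grip the knob (over 2 N) and the foot bears on its seat (over 1.5 N); bubble within 2 mm of the vial centre; level lies untouched and flat on the plate, within 12 mm of the midline between the moulds, within 25 mm of their middle lengthways, in line within 0.12 rad (all of step 2 and x of bubble in the frame of vial between -0.002 and 0.002 m and contact force between level and plate above 0.3 N and contact force between the arm and level below 0.1 N and linear speed of level below 0.02 m/s and angle between the z axis of level and the z axis of plate, either way round below 0.03 rad and angle between the x axis of level and the x axis of plate, either way round below 0.12 rad and y of level in the frame of between between -0.012 and 0.012 m and x of level in the frame of between between -0.025 and 0.025 m); the arm keeps its last pose, push and grip.
It fails at once if a bystander is moved by more than 30 mm (distance of any of putty_tin, masking_tape, glue_bottle, paint_tan, sanding_stick from where it was at the start of the episode above 0.03 m).
It also fails if it takes over 72 s, if anything falls off the work surface, if the arm or the gripper's body presses on something with over 40 N, if the wrist force passes 120 N, or if a joint passes its speed limit or range.

## Working session

There is one attempt and no reset: what is moved stays moved. The work goes in short steps, Python scripts to look and compute and a tool call to move; the robot and the scene stay as the last step left them, time stands still between calls to the robot, and variables do not carry over. Pictures are saved under pics/ and viewed, at most 10 in all, crops included, and the job is handed in when it is done.

Besides the shell and the picture viewer there is one more tool, called after ">>>" as name(argument=value, ...) on one line, values as JSON. jog_arm: Moves the arm, as the interface text tells. Its arguments: {"type":"object","properties":{"moves":{"type":"array"},"newtons":{"type":"number"}},"required":["moves"]}

```bash
mkdir -p pics
cat > h.py <<'E'
import numpy as np, cv2
from scipy.spatial.transform import Rotation as R
from bench import ctrl
def snap(n,f=None):
    im=ctrl.get_image(n)
    if f: cv2.imwrite('pics/'+f,im['pixels'][:,:,::-1])
    return im
def rot(im):
    r=np.array(im['rotation'],float)
    return r if r.shape==(3,3) else R.from_rotvec(r).as_matrix()
def ray(im,u,v):
    d=np.array([(u-im['cx'])/im['fx'],-(v-im['cy'])/im['fy'],-1.])
    return np.array(im['xyz']),rot(im)@d
def at_z(im,u,v,z):
    o,d=ray(im,u,v); return o+d*(z-o[2])/d[2]
def proj(im,p):
    c=rot(im).T@(np.array(p)-np.array(im['xyz'])); return im['cx']-im['fx']*c[0]/c[2], im['cy']+im['fy']*c[1]/c[2]
E
python3 - <<'E'
from h import *
for n in('top','side'):
    i=snap(n,n+'0.png'); print(n,{k:i[k] for k in i if k!='pixels'})
print(ctrl.grasp_offset,ctrl.get_state())
E
```

```text
top {'fx': 563.3146954818028, 'fy': 563.3146954818028, 'cx': 317.1037332922912, 'cy': 237.7192363366707, 'xyz': array([0.30945555, 0.04348068, 1.36303008]), 'rotation': array([ 0.17161129, -0.1526198 , -1.52014644])}
side {'fx': 553.6075374670069, 'fy': 553.6075374670069, 'cx': 319.2928533036512, 'cy': 237.70885032096163, 'xyz': array([0.03903102, 1.30050737, 0.98248663]), 'rotation': array([ 0.27867226, -1.31608944, -2.43928628])}
0.0187 {'time': 0.1, 'joint_positions': array([ 1.15109451,  0.32175544, -0.07009004,  1.45155852,  0.0226164 ,
        1.37084601, -0.05686652]), 'qd': array([ 0.00015912, -0.00232358, -0.00091575, -0.00239307, -0.00204116,
       -0.00135509,  0.00029153]), 'joint_torque': array([ 3.32671407e-04, -4.92571163e+01, -4.05580765e-01, -3.13402712e+01,
       -6.42590923e-02,  3.94133676e-02,  1.12486600e-04]), 'position': array([ 0.27294608, -0.58934719,  0.22156393]), 'tool_rot': array([-3.06628713e+00, -6.75822523e-01,  7.69804886e-04]), 'ft_force': array([ 0.34370895, -0.46518526, -0.14778185]), 'torque': array([ 0.02971054, -0.00335531,  0.00586927]), 'grip_force': 0.0, 'grip_width': 1.001462925403065}
```

View pics/top0.png

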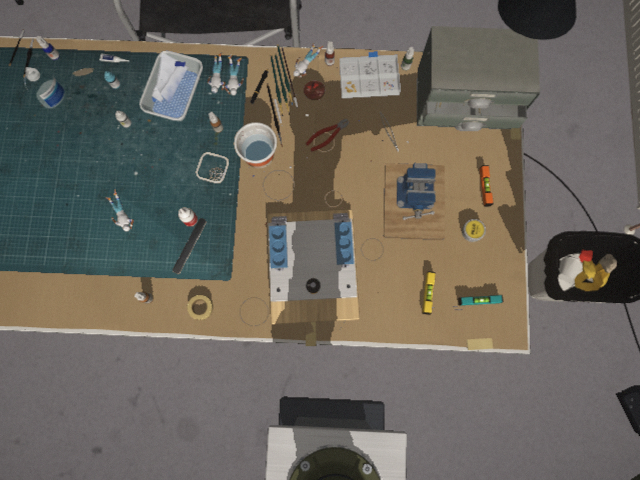

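View pics/side0.png

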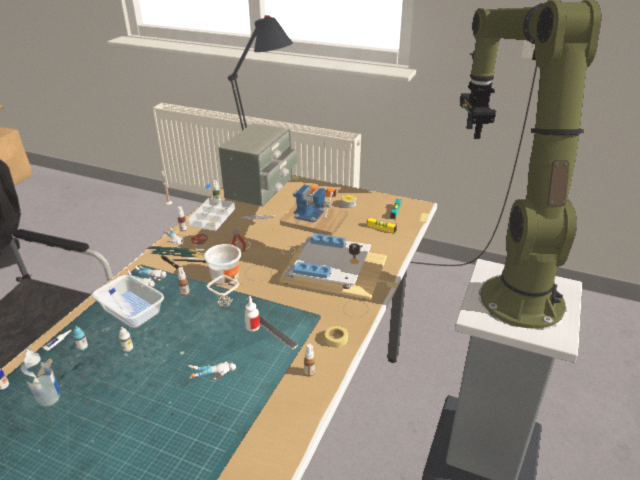

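Top view: three level-shaped things: yellow at (429,293), teal at (481,300) and orange-red at (487,185). The yellow one fits the description. Moulds are at about (278,245) and (345,242), the knob at (313,286). I'll confirm the level with an enlarged crop.

Run:
```python
from h import *
i=snap('top'); s=snap('side')
P=i['pixels'][:,:,::-1]
a=cv2.resize(P[255:330,395:515],None,fx=5,fy=5,interpolation=cv2.INTER_CUBIC)
b=cv2.resize(P[200:330,255:370],None,fx=4,fy=4,interpolation=cv2.INTER_CUBIC)[:]
h=max(a.shape[0],b.shape[0])
b=cv2.resize(b,(200,226)); 
o=np.zeros((375,800,3),np.uint8);o[:,:600]=a;o[:226,600:]=b
cv2.imwrite('pics/crop1.png',o)
hsv=cv2.cvtColor(P,cv2.COLOR_BGR2HSV)
m=cv2.inRange(hsv,(22,150,90),(32,255,255));n,l,st,c=cv2.connectedComponentsWithStats(m)
for k in range(1,n):
    if st[k,4]>20: print('yellow',st[k],c[k])
def rect(mask,box):
    z=np.zeros_like(mask);x0,y0,x1,y1=box;z[y0:y1,x0:x1]=mask[y0:y1,x0:x1]
    return cv2.minAreaRect(cv2.findNonZero(z))
m=cv2.inRange(hsv,(22,120,60),(33,255,255))|cv2.inRange(hsv,(0,0,0),(180,255,50))
print('lev',rect(m,(415,265,445,320)))
m=cv2.inRange(hsv,(95,100,40),(120,255,255))
for bx in((262,210,292,280),(332,210,362,275)):
    r=rect(m,bx);print('mould',r,at_z(i,*r[0],.055))
m=cv2.inRange(hsv,(0,0,0),(180,255,45));r=rect(m,(300,275,326,297));print('knob',r,at_z(i,*r[0],.09))
print('lev',at_z(i,429,293,.024))
print(proj(i,[0,0,0]),proj(i,[.273,-.59,.22]),proj(s,[0,0,0]),proj(s,[.273,-.59,.22]))
```

```text
yellow [466 221  17  17 220] [474.45       229.08181818]
yellow [583 262  13  16 129] [588.8372093  269.98449612]
yellow [423 272  12  41 268] [428.32835821 291.99253731]
yellow [601 274   9  13  35] [605.42857143 279.74285714]
lev ((428.6435852050781, 292.5643615722656), (8.95533561706543, 41.39354705810547), 5.710592269897461)
mould ((277.71563720703125, 246.391357421875), (40.88730239868164, 15.467632293701172), 87.70938873291016) [0.55967518 0.15796602 0.055     ]
mould ((345.1084289550781, 243.12611389160156), (40.57659149169922, 12.172977447509766), 86.18592071533203) [ 0.57455891 -0.00105137  0.055     ]
knob ((312.5000305175781, 285.5000305175781), (12.727920532226562, 12.727920532226562), 45.0) [0.46619717 0.07058808 0.09      ]
lev [ 0.46877234 -0.20547913  0.024     ]
(np.float64(334.6601433698809), np.float64(497.6985074107741)) (np.float64(644.6026015232583), np.float64(390.6911280848119)) (np.float64(521.7258763000442), np.float64(300.7674977668827)) (np.float64(472.6900759194757), np.float64(133.34442233346164))
```

View pics/crop1.png

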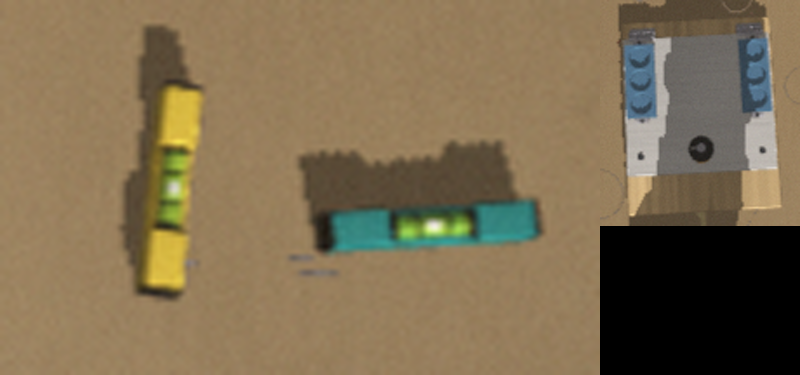

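Crop confirms the yellow level, vial at px (429.8,292.6), top face ends about (431.6,272.6) and (428.2,312.6). One more enlarged view for the plate and a side check.

Run:
```python
from h import *
i=snap('top'); s=snap('side')
c=lambda im,x,y,w,h,f:cv2.resize(im['pixels'][y:y+h,x:x+w,::-1],None,fx=f,fy=f,interpolation=cv2.INTER_CUBIC)
a=c(i,260,200,110,150,4); b=c(s,280,205,120,90,3)
o=np.zeros((600,800,3),np.uint8);o[:,:440]=a;o[:270,440:]=b
o[280:480,440:740]=c(s,355,195,60,40,5)
cv2.imwrite('pics/crop2.png',o)
A=at_z(i,431.6,272.6,.024);B=at_z(i,428.2,312.6,.024)
print(A,B,np.linalg.norm(A-B),(A+B)/2,np.arctan2(*(A-B)[[1,0]]))
M=(A+B)/2;print('side px of level centre',proj(s,M),'vial side',proj(s,[M[0],M[1],.018]))
```

```text
[ 0.51799821 -0.21146789  0.024     ] [ 0.42234153 -0.20380579  0.024     ] 0.09596305956957131 [ 0.47016987 -0.20763684  0.024     ] -0.07992933403119533
side px of level centre (np.float64(382.17982676022336), np.float64(221.97178610972807)) vial side (np.float64(382.07595228245265), np.float64(223.51893686392089))
```

View pics/crop2.png

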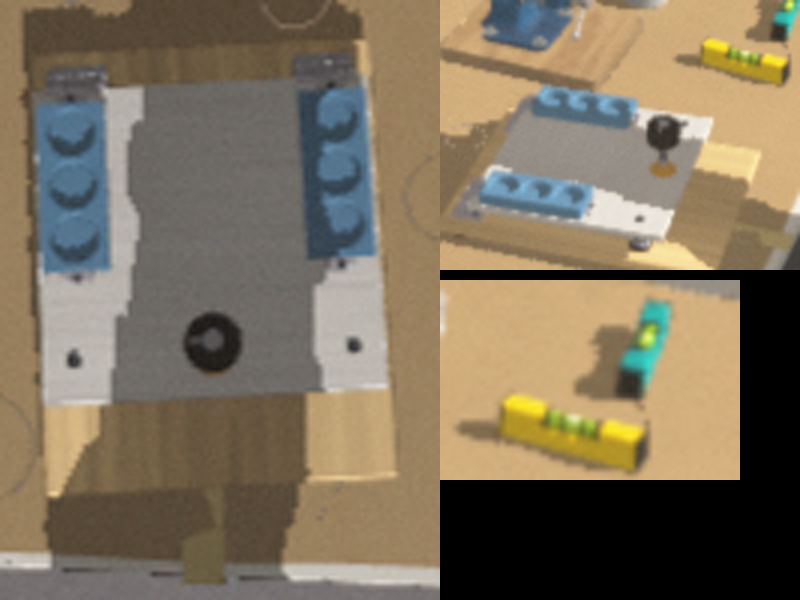

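Crop shows near plate corners at crop (45,405), (388,388), moulds, and the knob at (213,342); side vial at px (381,223) matches the projected (382,223.5). Fitting the plate pose.

```bash
cat > fit.py <<'E'
from h import *
from scipy.optimize import least_squares
i=snap('top'); s=snap('side')
t=lambda u,v:(260+u/4,200+v/4); sd=lambda u,v:(280+(u-440)/3,205+v/3)
obs=[(i,t(45,405),(-.19,.101,.004)),(i,t(388,388),(-.19,-.101,.004)),(i,t(37,100),(-.012,.0985,.016)),
(i,t(45,270),(-.112,.0985,.016)),(i,t(110,268),(-.112,.0585,.016)),
(i,t(376,256),(-.112,-.0985,.004)),(i,t(213,342),(-.165,0,.056)),
(s,sd(713,118),(-.19,-.101,.004)),(s,sd(665,238),(-.19,.101,.004)),(s,sd(663,132),(-.165,0,.045))]
def W(p,q):
    return R.from_euler('ZY',[p[2],.025]).apply(q)+[p[0],p[1],.04]
f=lambda p:np.concatenate([np.subtract(proj(im,W(p,q)),px) for im,px,q in obs])
r=least_squares(f,[.63,.08,.08],loss='soft_l1');p=r.x
if __name__=='__main__':
    print(p,f(p).reshape(-1,2).round(1).tolist())
    print('between',W(p,[-.062,0,.004]),'knob',W(p,[-.165,0,.045]))
    print(proj(s,[.4702,-.2076,.024]))
    st=ctrl.get_state();print(R.from_rotvec(st['tool_rot']).as_matrix().round(3))
E
python3 fit.py
```

```text
[0.62868327 0.0842012  0.0958707 ] [[-0.3, 0.0], [0.5, -0.1], [-0.1, 1.1], [-0.8, -0.1], [0.0, -0.5], [0.2, 0.0], [0.1, -0.4], [0.5, -0.3], [-0.7, -0.9], [0.7, 0.7]]
between [0.56708679 0.07827775 0.04554859] knob [0.465612   0.06851937 0.08911051]
(np.float64(382.1676357162747), np.float64(221.9753181701509))
[[ 0.907  0.42  -0.   ]
 [ 0.42  -0.907  0.   ]
 [-0.    -0.    -1.   ]]
```

>>> jog_arm(moves=[0.1,-0.08,0.02,0,0,0.05,0,0.25,-0.19,0.05,0,0,0.12,0,0.4,-0.31,0.1,0,0,0.22,0,0.55,-0.43,0.15,0,0,0.32,0,0.7,-0.55,0.2,0,0,0.4,0,0.83,-0.65,0.2,0,0,0.46,0,0.92,-0.72,0.2,0,0,0.49,0,0.95,-0.74,0.2,0,0,0.49,0], newtons=15)

```text
time: 1.4
position: [0.4397, -0.2665, 0.1629]
tool_rot: [3.139, -0.118, 0.001]
ft_force: [-0.9, -1.0, 0.5]
grip_width: 0.5
grip_force: 0.0
```

```bash
cat >> h.py <<'E'
def need(target,yaw=None):
    st=ctrl.get_state(); M=R.from_rotvec(st['tool_rot']).as_matrix(); p=np.array(st['position'])
    print('t',round(st['time'],2),'pos',p.round(4),'yaw',round(np.arctan2(M[1,0],M[0,0]),4),'z',M[:,2].round(4),'F',st['ft_force'].round(2),'T',st['torque'].round(2),'grip',round(st['grip_width'],3),st['grip_force'])
    print('shift units',(M.T@(np.array(target)-p)/.3).round(4))
    if yaw is not None:
        Mt=R.from_euler('ZX',[yaw,np.pi]).as_matrix()
        print('turn units',(R.from_matrix(M.T@Mt).as_rotvec()/np.radians(60)).round(4))
E
python3 - <<'E'
from h import *
need([.4702,-.2076,.004],-.08)
E
```

```text
t 1.4 pos [ 0.4397 -0.2665  0.1629] yaw -0.075 z [ 6.e-04 -1.e-04 -1.e+00] F [-0.89 -1.    0.46] T [ 0.01  0.08 -0.03] grip 0.5 0.0
shift units [ 0.0865 -0.2033  0.5296]
turn units [ 0.0001 -0.0006  0.0048]
```

>>> jog_arm(moves=[0.03,-0.08,0.08,0,0,0,0,0.06,-0.14,0.16,0,0,0,0,0.08,-0.18,0.24,0,0,0,0,0.085,-0.2,0.3,0,0,0,0,0.085,-0.2,0.32,0,0,0,0,0.085,-0.2,0.33,0,0,0,0,0.085,-0.2,0.33,0,0,0,0,0.085,-0.2,0.33,0,0,0,0])

```text
time: 2.4
position: [0.469, -0.2114, 0.0643]
tool_rot: [3.138, -0.125, 0.002]
ft_force: [-0.3, -0.4, -0.2]
grip_width: 0.498
grip_force: 0.0
```

Run:
```python
from h import *
need([.4702,-.2076,.004],-.08)
i=snap('top');s=snap('side')
c=lambda im,x,y,w,h,f:cv2.resize(im['pixels'][y:y+h,x:x+w,::-1],None,fx=f,fy=f,interpolation=cv2.INTER_CUBIC)
cv2.imwrite('pics/hov.png',np.hstack([c(i,385,240,80,100,5),c(s,340,160,80,100,5)]))
```

```text
t 2.4 pos [ 0.469  -0.2114  0.0643] yaw -0.0799 z [ 1.1e-03 -8.0e-04 -1.0e+00] F [-0.33 -0.4  -0.17] T [ 0.02 -0.03 -0.06] grip 0.498 0.0
shift units [ 0.0028 -0.0132  0.2009]
turn units [ 0.0007 -0.0011  0.0001]
```

View pics/hov.png

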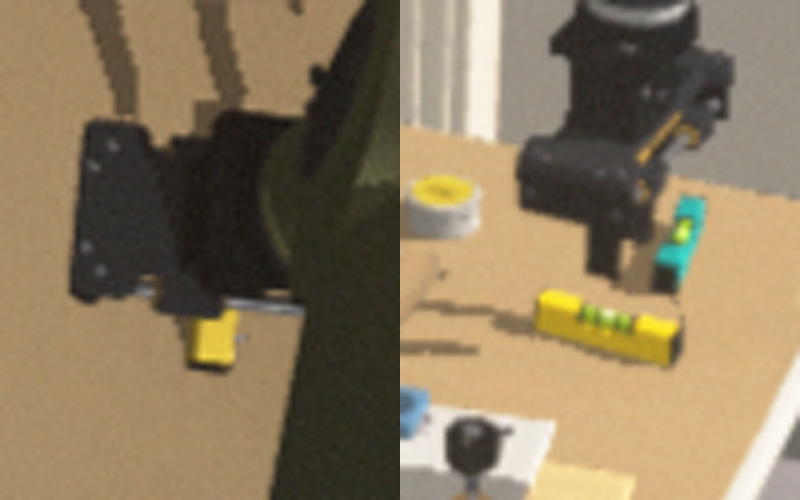

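Side view: fingers (crop 605,260) hover above the middle of the yellow level (vial at crop 608,318). Descending and gripping.

>>> jog_arm(moves=[0.003,-0.013,0.04,0,0,0,0,0.003,-0.013,0.1,0,0,0,0,0.003,-0.013,0.15,0,0,0,0,0.003,-0.013,0.18,0,0,0,0,0.003,-0.013,0.195,0,0,0,0,0.003,-0.013,0.195,0,0,0,0,0.003,-0.013,0.195,0,0,0,-0.8,0.003,-0.013,0.195,0,0,0,-0.8], newtons=15)

```text
time: 3.5
position: [0.4703, -0.2072, 0.0056]
tool_rot: [3.139, -0.125, 0.001]
ft_force: [-0.8, 1.4, -0.1]
grip_width: 0.353
grip_force: 0.0
```

>>> jog_arm(moves=[0,0,0,0,0,0,-0.8,0,0,0,0,0,0,-0.8,0,0,0,0,0,0,-0.8,0,0,-0.05,0,0,0,-0.8,0,0,-0.15,0,0,0,-0.8,0,0,-0.26,0,0,0,-0.8,0,0,-0.33,0,0,0,-0.8,0,0,-0.35,0,0,0,-0.8])

```text
time: 4.5
position: [0.4709, -0.2074, 0.1122]
tool_rot: [3.137, -0.124, 0.005]
ft_force: [0.7, -0.0, -1.2]
grip_width: 0.206
grip_force: 15.0
```

Run:
```python
from h import *
need([.567,.0783,.0535],.0959)
```

```text
t 4.5 pos [ 0.4709 -0.2074  0.1122] yaw -0.0793 z [ 0.003  -0.0018 -1.    ] F [ 0.68 -0.03 -1.22] T [ 0.02  0.06 -0.02] grip 0.206 14.955726563930511
shift units [ 0.2433 -0.9751  0.1949]
turn units [ 0.0017 -0.0029 -0.1673]
```

>>> jog_arm(moves=[0.05,-0.06,0,0,0,-0.02,-0.8,0.1,-0.22,0,0,0,-0.05,-0.8,0.15,-0.42,0,0,0,-0.08,-0.8,0.19,-0.62,0,0,-0.01,-0.11,-0.8,0.22,-0.79,0,0,-0.015,-0.14,-0.8,0.24,-0.91,0,0,-0.02,-0.16,-0.8,0.243,-0.96,0,0,-0.027,-0.167,-0.8,0.243,-0.973,0.03,0.002,-0.027,-0.167,-0.8])

```text
time: 5.5
position: [0.5658, 0.0793, 0.1005]
tool_rot: [-3.134, -0.152, 0.044]
ft_force: [0.9, -1.0, -0.4]
grip_width: 0.203
grip_force: 15.0
```

Run:
```python
from h import *
need([.567,.0783,.052],.0959)
```

```text
t 5.5 pos [0.5658 0.0793 0.1005] yaw 0.0973 z [-0.0283  0.0022 -0.9996] F [ 0.94 -0.97 -0.39] T [-0.07 -0.02  0.02] grip 0.203 14.955387264490128
shift units [0.008  0.0046 0.1614]
turn units [-0.0047  0.0267  0.0012]
```

>>> jog_arm(moves=[0.003,0.002,0.04,0,0,0,-0.8,0.003,0.002,0.08,0,0,0,-0.8,0.003,0.002,0.115,0,0,0,-0.8,0.003,0.002,0.135,0,0,0,-0.8,0.003,0.002,0.145,0,0,0,-0.8,0.003,0.002,0.15,0,0,0,-0.8,0.003,0.002,0.15,0,0,0,-0.8,0.003,0.002,0.15,0,0,0,-0.8])

```text
time: 6.5
position: [0.5656, 0.0779, 0.0563]
tool_rot: [-3.135, -0.15, 0.043]
ft_force: [-0.1, -0.4, -0.5]
grip_width: 0.206
grip_force: 15.0
```

Run:
```python
from h import *
need([.567,.0783,.0515],.0959)
i=snap('top');s=snap('side')
c=lambda im,x,y,w,h,f:cv2.resize(im['pixels'][y:y+h,x:x+w,::-1],None,fx=f,fy=f,interpolation=cv2.INTER_CUBIC)
cv2.imwrite('pics/place.png',np.hstack([c(i,255,205,110,100,4),c(s,280,190,100,115,4)[:400,:360]]))
```

```text
t 6.5 pos [0.5656 0.0779 0.0563] yaw 0.0957 z [-0.0277  0.0018 -0.9996] F [-0.13 -0.41 -0.49] T [ 0.06 -0.04  0.01] grip 0.206 14.955642968416214
shift units [ 0.0053 -0.0009  0.016 ]
turn units [-0.0042  0.0261 -0.0002]
```

View pics/place.png

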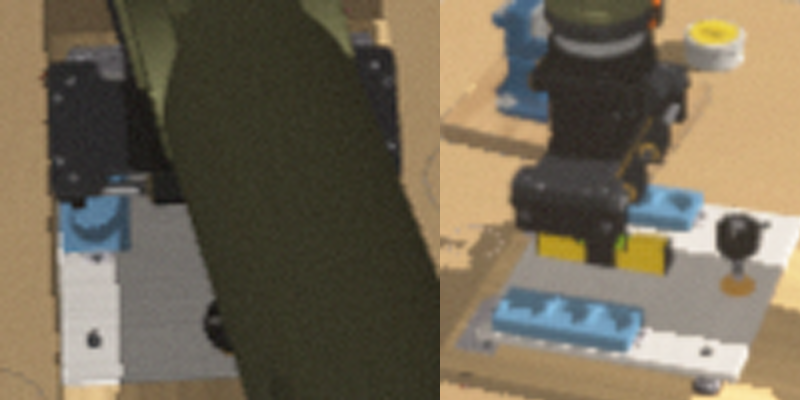

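Side view: the level hangs just above the plate midway between the moulds, parallel to it. Lower ~5 mm, release part-way, and rise.

>>> jog_arm(moves=[0.004,0,0.008,0,0,0,-0.8,0.004,0,0.014,0,0,0,-0.8,0.004,0,0.018,0,0,0,-0.8,0.004,0,0.018,0,0,0,-0.8,0.004,0,0.018,0,0,0,-0.8,0.004,0,0.018,0,0,0,-0.4,0.004,0,0.018,0,0,0,-0.2,0.004,0,0.018,0,0,0,-0.2])

```text
time: 7.6
position: [0.5664, 0.0779, 0.0503]
tool_rot: [-3.134, -0.15, 0.044]
ft_force: [-0.3, 0.4, -1.3]
grip_width: 0.379
grip_force: 0.0
```

>>> jog_arm(moves=[0,0,0,0,0,0,-0.2,0,0,-0.03,0,0,0,-0.2,0,0,-0.1,0,0,0,-0.2,0,0,-0.2,0,0,0,-0.2,0,0,-0.28,0,0,0,-0.2,0,0,-0.33,0,0,0,-0.1,0,0,-0.35,0,0.02,0,0,0,0,-0.35,0,0.026,0,0])

```text
time: 8.6
position: [0.569, 0.0776, 0.1554]
tool_rot: [-3.134, -0.15, 0.001]
ft_force: [0.4, 0.6, 0.7]
grip_width: 0.49
grip_force: 0.0
```

Run:
```python
from h import *
need([.4656,.0685,.07],.0959)
print(ctrl.get_state()['joint_positions'])
```

```text
t 8.6 pos [0.569  0.0776 0.1554] yaw 0.0955 z [-7.0e-04  4.1e-03 -1.0e+00] F [0.44 0.58 0.7 ] T [0.04 0.05 0.03] grip 0.49 0.0
shift units [-0.3458 -0.0013  0.2849]
turn units [-0.004   0.0003 -0.0004]
[ 0.30185386  0.24741431 -0.55330262  1.71560392  0.13318984  1.21688054
 -1.75934754]
```

>>> jog_arm(moves=[-0.03,0,0,0,0,-0.08,0,-0.08,0,0,0,0,-0.2,0,-0.14,0,0,0,0,-0.33,0.2,-0.2,0,0,0,0,-0.46,0.2,-0.26,0,0,0,0,-0.6,0.2,-0.31,0,0,0,0,-0.74,0.2,-0.335,0,0,0,0,-0.87,0.2,-0.345,0,0,0,0,-0.95,0.2])

```text
time: 9.6
position: [0.465, 0.0675, 0.1546]
tool_rot: [-2.68, -1.631, 0.001]
ft_force: [0.0, -1.4, -0.4]
grip_width: 0.599
grip_force: 0.0
```

>>> jog_arm(moves=[0,0,0,0,0,-0.1,0.2,0,0,0,0,0,-0.22,0.2,0,0,0,0,0,-0.35,0.2,0,0,0,0,0,-0.48,0.2,0,0,0,0,0,-0.6,0.2,0,0,0,0,0,-0.72,0.2,0,0,0,0,0,-0.84,0.2,0,0,0,0,0,-0.92,0.2])

```text
time: 10.6
position: [0.4654, 0.0677, 0.1545]
tool_rot: [-1.619, -2.687, -0.003]
ft_force: [-1.0, 0.5, -0.9]
grip_width: 0.599
grip_force: 0.0
```

Run:
```python
from h import *
need([.4656,.0685,.0715],.0959+2.4)
print(ctrl.get_state()['joint_positions'])
i=snap('top');s=snap('side')
c=lambda im,x,y,w,h,f:cv2.resize(im['pixels'][y:y+h,x:x+w,::-1],None,fx=f,fy=f,interpolation=cv2.INTER_CUBIC)
cv2.imwrite('pics/k.png',np.hstack([c(i,260,205,110,120,4)[:480,:380],c(s,290,185,85,97,5)[:480,:420]]))
```

```text
t 10.6 pos [0.4654 0.0677 0.1545] yaw 2.0568 z [-0.0029  0.0043 -1.    ] F [-0.99  0.48 -0.91] T [ 0.03 -0.08 -0.02] grip 0.599 0.0
shift units [0.0008 0.002  0.2767]
turn units [ 0.0006 -0.0049 -0.4193]
[ 0.44619194  0.01273531 -0.64117656  1.94829286  0.00310517  1.18509043
  0.2899107 ]
```

View pics/k.png

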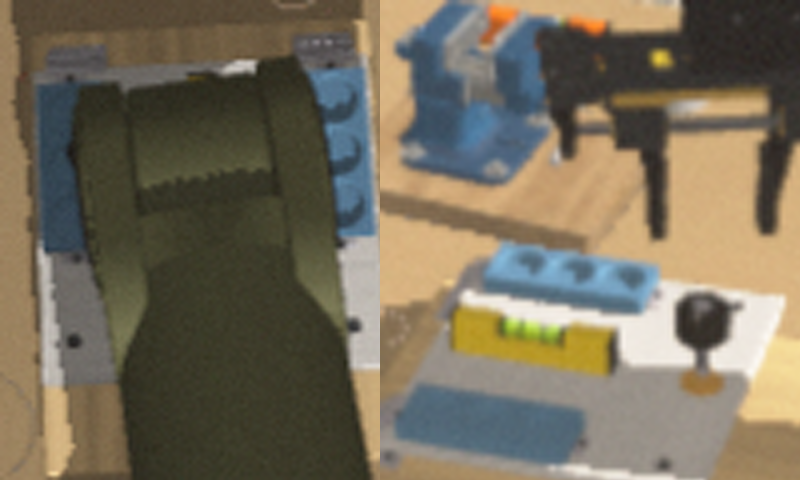

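Side view: the level lies flat on the plate, lengthways between the moulds; the knob is at px (354.6,248.6), fingers above it. Turn a bit more, descend and grip.

>>> jog_arm(moves=[0.001,0.002,0.02,0,0,-0.1,0.2,0.001,0.002,0.06,0,-0.005,-0.22,0.2,0.001,0.002,0.11,0,-0.005,-0.35,0.2,0.001,0.002,0.16,0,-0.005,-0.45,0.2,0.001,0.002,0.21,0,-0.005,-0.5,0.2,0.001,0.002,0.25,0,-0.005,-0.5,0.2,0.001,0.002,0.275,0,-0.005,-0.5,0.2,0.001,0.002,0.28,0,-0.005,-0.5,0.2])

```text
time: 11.7
position: [0.4663, 0.0688, 0.0711]
tool_rot: [0.875, 3.016, 0.002]
ft_force: [-0.6, -0.0, -0.2]
grip_width: 0.599
grip_force: 0.0
```

Run:
```python
from h import *
need([.4656,.0685,.0705],.0959+2.4)
```

```text
t 11.7 pos [0.4663 0.0688 0.0711] yaw 2.5765 z [ 1.5e-03  7.0e-04 -1.0e+00] F [-0.58 -0.01 -0.22] T [ 0.09 -0.12 -0.02] grip 0.599 0.0
shift units [ 0.0015 -0.0019  0.0021]
turn units [0.0013 0.0008 0.077 ]
```

>>> jog_arm(moves=[0,0,0,0,0,0,-0.8,0,0,0,0,0,0,-0.8,0,0,0,0,0,0,-0.8,0,0,0,0,0,0,-0.8,0,0,0,0,0,0,-0.8,0,0,0,0,0,0,-0.8,0,0,0,0,0,0,-0.8,0,0,0,0,0,0,-0.8], newtons=25)

```text
time: 12.7
position: [0.4672, 0.0693, 0.072]
tool_rot: [0.873, 3.014, 0.004]
ft_force: [3.1, 3.8, 1.4]
grip_width: 0.344
grip_force: 25.0
```

>>> jog_arm(moves=[0,0,0.003,0,0,0,-0.8,0,0,0.006,0,0,0,-0.8,0,0,0.009,0,0,0,-0.8,0,0,0.012,0,0,0,-0.8,0,0,0.015,0,0,0,-0.8,0,0,0.017,0,0,0,-0.8,0,0,0.018,0,0,0,-0.8,0,0,0.018,0,0,0,-0.8])

```text
time: 13.7
position: [0.4663, 0.0694, 0.0664]
tool_rot: [0.874, 3.016, 0.003]
ft_force: [-0.3, 4.8, 5.5]
grip_width: 0.345
grip_force: 25.0
```

Run:
```python
from h import *
need([.4656,.0685,.065],.0959+2.4)
```

```text
t 13.7 pos [0.4663 0.0694 0.0664] yaw 2.5776 z [ 0.0017  0.0012 -1.    ] F [-0.25  4.83  5.49] T [ 1.37 -0.25 -0.01] grip 0.345 24.99476870521903
shift units [ 0.0004 -0.0039  0.0048]
turn units [0.0019 0.0007 0.078 ]
```

>>> jog_arm(moves=[0.001,0.002,0.002,0,0,0,-0.8,0.001,0.002,0.004,0,0,0,-0.8,0.001,0.002,0.006,0,0,0,-0.8,0.001,0.002,0.008,0,0,0,-0.8,0.001,0.002,0.01,0,0,0,-0.8,0.001,0.002,0.01,0,0,0,-0.8,0.001,0.002,0.01,0,0,0,-0.8,0.001,0.002,0.01,0,0,0,-0.8])

```text
time: 14.7
position: [0.4666, 0.0694, 0.0655]
tool_rot: [0.874, 3.016, -0.001]
ft_force: [-7.1, 2.3, 23.8]
grip_width: 0.345
grip_force: 25.0
```

```bash
cat > vial.py <<'E'
from h import *
need([.4656,.0685,.065],.0959+2.4)
s=snap('side')
a=sum(snap('side')['pixels'].astype(float) for _ in range(6))/6
import sys
# crop around the level in side view
c=a[235:270,300:345,::-1].clip(0,255).astype(np.uint8)
cv2.imwrite('pics/'+sys.argv[1],cv2.resize(c,None,fx=16,fy=16,interpolation=cv2.INTER_CUBIC)[:560,:720])
E
python3 vial.py v1.png
```

```text
t 14.7 pos [0.4666 0.0694 0.0655] yaw 2.5773 z [ 0.0015 -0.0011 -1.    ] F [-7.08  2.26 23.82] T [ 0.77  1.21 -0.06] grip 0.345 24.998163264244795
shift units [ 0.0014 -0.0043  0.0017]
turn units [-0.      0.0018  0.0777]
```

View pics/v1.png

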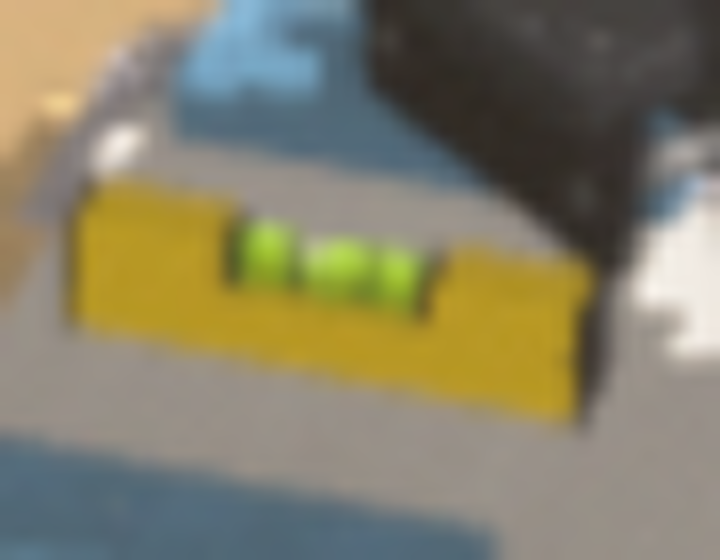

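Foot is on the seat (24 N). The vial's lines are at crop x≈293 and 375, with the bubble left (hinge side) of the middle. Turning clockwise 1.4 rad with a bit less push.

>>> jog_arm(moves=[0,0,-0.002,0,0,0.05,-0.8,0,0,-0.002,0,0,0.14,-0.8,0,0,-0.002,0,0,0.24,-0.8,0,0,-0.002,0,0,0.35,-0.8,0,0,-0.002,0,0,0.46,-0.8,0,0,-0.002,0,0,0.57,-0.8,0,0,-0.002,0,0,0.65,-0.8,0,0,-0.002,0,0,0.7,-0.8])

```text
time: 16.05
position: [0.4669, 0.0695, 0.0656]
tool_rot: [1.899, 2.5, 0.002]
ft_force: [-2.8, 3.4, 18.3]
grip_width: 0.349
grip_force: 25.0
```

```bash
cat > bub.py <<'E'
from h import *
need([.4656,.0685,.065],.0959+2.4)
a=sum(snap('side')['pixels'].astype(float) for _ in range(8))/8
np.save('last.npy',a)
k=np.arange(215,440,10)/16
acc=0
for off in (-.7,0,.7):
    x=300+k-.5; y=235+(255+.198*(k*16-270))/16+off-.5
    acc=acc+cv2.remap(a.astype(np.float32),x[None].astype(np.float32),y[None].astype(np.float32),cv2.INTER_CUBIC)[0]/3
for kk,v in zip(k*16,acc): print(int(kk),v.round().astype(int).tolist(),end='; ')
E
python3 bub.py
```

```text
t 16.05 pos [0.4669 0.0695 0.0656] yaw 1.8426 z [ 2.5e-03 -5.0e-04 -1.0e+00] F [-2.78  3.41 18.26] T [ 0.72  0.6  -0.01] grip 0.349 24.994303649291396
shift units [-0.002  -0.0052  0.002 ]
turn units [ 0.0017  0.0018 -0.6238]
215 [164, 138, 40]; 225 [124, 114, 41]; 235 [105, 116, 46]; 245 [130, 155, 52]; 255 [157, 188, 61]; 265 [170, 199, 66]; 275 [169, 197, 66]; 285 [154, 178, 66]; 295 [137, 157, 67]; 305 [149, 171, 75]; 315 [167, 191, 83]; 325 [169, 193, 84]; 335 [168, 193, 77]; 345 [162, 188, 67]; 355 [151, 174, 63]; 365 [142, 166, 60]; 375 [142, 169, 57]; 385 [159, 187, 61]; 395 [169, 197, 65]; 405 [162, 189, 66]; 415 [132, 146, 60]; 425 [114, 109, 52]; 435 [140, 120, 47];
```

>>> jog_arm(moves=[0,0,-0.001,0,0,0.08,-0.8,0,0,-0.001,0,0,0.2,-0.8,0,0,-0.001,0,0,0.33,-0.8,0,0,-0.001,0,0,0.47,-0.8,0,0,-0.001,0,0,0.61,-0.8,0,0,-0.001,0,0,0.75,-0.8,0,0,-0.001,0,0,0.87,-0.8,0,0,-0.001,0,0,0.95,-0.8])

```text
time: 17.45
position: [0.4674, 0.0694, 0.0657]
tool_rot: [2.863, 1.29, 0.005]
ft_force: [-1.3, 3.1, 13.5]
grip_width: 0.341
grip_force: 25.0
```

>>> jog_arm(moves=[0,0,0,0,0,0,-0.8,0,0,0,0,0,0,-0.8,0,0,0,0,0,0,-0.8,0,0,0,0,0,0,-0.8,0,0,0,0,0,0,-0.8,0,0,0,0,0,0,-0.8,0,0,0,0,0,0,-0.8,0,0,0,0,0,0,-0.8])

```text
time: 18.45
position: [0.4674, 0.0694, 0.0657]
tool_rot: [2.861, 1.294, 0.005]
ft_force: [-1.4, 4.1, 14.1]
grip_width: 0.342
grip_force: 25.0
```

```bash
python3 bub.py; python3 -c "
from h import *
print(ctrl.get_state()['joint_positions'])
c=np.load('last.npy')[235:270,300:345,::-1].clip(0,255).astype(np.uint8)
cv2.imwrite('pics/v2.png',cv2.resize(c,None,fx=16,fy=16,interpolation=cv2.INTER_CUBIC))"
```

```text
t 18.45 pos [0.4674 0.0694 0.0657] yaw 0.8492 z [ 0.0035  0.     -1.    ] F [-1.42  4.09 14.06] T [ 0.71  0.24 -0.1 ] grip 0.342 24.98905803076923
shift units [-0.0063 -0.0025  0.0023]
turn units [ 3.8000e-03  4.0000e-04 -1.5725e+00]
215 [159, 133, 40]; 225 [119, 109, 42]; 235 [100, 112, 43]; 245 [123, 148, 45]; 255 [146, 178, 50]; 265 [157, 187, 56]; 275 [156, 183, 57]; 285 [142, 166, 57]; 295 [127, 149, 56]; 305 [140, 166, 61]; 315 [160, 188, 69]; 325 [164, 190, 77]; 335 [165, 189, 80]; 345 [158, 181, 74]; 355 [145, 168, 64]; 365 [135, 159, 56]; 375 [137, 162, 54]; 385 [154, 181, 57]; 395 [163, 191, 59]; 405 [155, 182, 57]; 415 [128, 140, 53]; 425 [113, 107, 49]; 435 [142, 125, 45]; [ 0.29993578  0.11738138 -0.52582021  2.04539538  0.07123596  0.99227834
 -0.98326781]
```

View pics/v2.png

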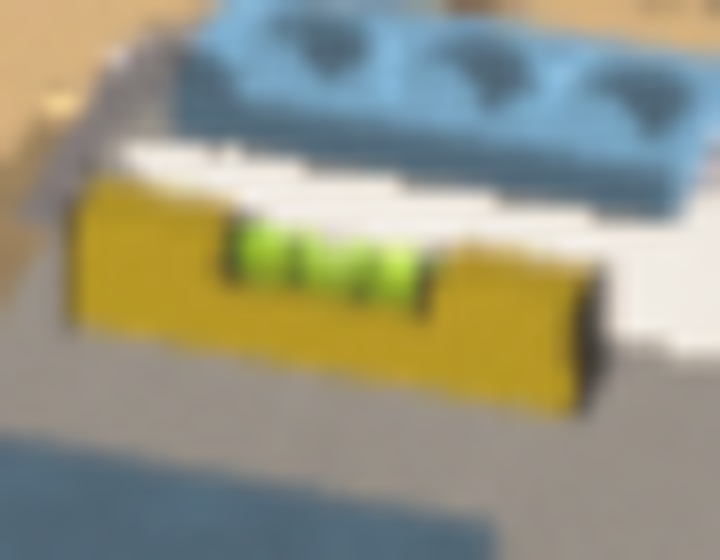

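Vial at crop: lines x≈295 and 368; the bubble now sits near 330, close to centred. Finer fit to check.

```bash
cat > fine.py <<'E'
from h import *
from scipy.optimize import curve_fit
from scipy.special import erf
def fine(a):
    k=np.arange(238,418,4)/16; S=[]
    for off in np.arange(-1.2,1.3,.3):
        x=300+k-.5; y=235+(255+.198*(k*16-270))/16+off-.5
        v=cv2.remap(a.astype(np.float32),x[None].astype(np.float32),y[None].astype(np.float32),cv2.INTER_LINEAR)[0]; S.append(v)
    S=np.array(S); u=k*16
    box=lambda x,c,w,s:.5*(erf((x-c+w/2)/s)-erf((x-c-w/2)/s))
    for n,v in (('up',S[:4].mean(0)),('mid',S[3:6].mean(0)),('low',S[5:].mean(0)),('all',S.mean(0))):
        g=lambda x,b0,b1,c1,d,a1,a2,s,A,c:b0+b1*(x-330)-a1*np.exp(-((x-c1+d/2)/s)**2)-a2*np.exp(-((x-c1-d/2)/s)**2)
        m=(u>262)&(u<400)
        try:
            p,_=curve_fit(lambda x,b0,b1,c1,d,a1,a2,s:g(x,b0,b1,c1,d,a1,a2,s,0,0),u[m],v[m,1],[190,0,332,75,40,30,12])
            r=v[:,2]/v[:,1]
            q,_=curve_fit(lambda x,b,b1,A,c:b+b1*(x-330)+A*box(x,c,52,14),u[m],r[m],[.33,0,.1,325])
            print(n,'lines centre',p[2].round(1),'sep',p[3].round(1),'bubble',q[3].round(1),'A',q[2].round(3),'mm',((q[3]-p[2])/p[3]*14.5).round(2))
        except Exception as e: print(n,e)
fine(np.load('last.npy'))
E
python3 fine.py
```

```text
up lines centre 332.8 sep 73.9 bubble 331.6 A 0.103 mm -0.24
mid lines centre 329.9 sep 72.7 bubble 331.7 A 0.078 mm 0.36
low lines centre 327.8 sep 69.5 bubble 341.0 A 0.043 mm 2.75
all lines centre 330.1 sep 71.6 bubble 334.3 A 0.075 mm 0.85
```

Bubble is within about 0.4 mm of centre in the well-conditioned bands. Adding a little push for a sure foot force, then re-checking and handing in.

>>> jog_arm(moves=[0,0,0.001,0,0,0,-0.8,0,0,0.002,0,0,0,-0.8,0,0,0.003,0,0,0,-0.8,0,0,0.003,0,0,0,-0.8,0,0,0.003,0,0,0,-0.8,0,0,0.003,0,0,0,-0.8,0,0,0.003,0,0,0,-0.8,0,0,0.003,0,0,0,-0.8])

```text
time: 19.85
position: [0.4675, 0.0694, 0.0656]
tool_rot: [2.861, 1.293, 0.005]
ft_force: [-4.3, 3.7, 19.6]
grip_width: 0.343
grip_force: 25.0
```

>>> jog_arm(moves=[0,0,0,0,0,0,-0.8,0,0,0,0,0,0,-0.8,0,0,0,0,0,0,-0.8,0,0,0,0,0,0,-0.8,0,0,0,0,0,0,-0.8,0,0,0,0,0,0,-0.8,0,0,0,0,0,0,-0.8,0,0,0,0,0,0,-0.8])

```text
time: 20.85
position: [0.4675, 0.0694, 0.0656]
tool_rot: [2.861, 1.294, 0.005]
ft_force: [-2.1, 3.4, 19.7]
grip_width: 0.347
grip_force: 25.0
```

```bash
python3 bub.py; echo; python3 fine.py
```

```text
t 20.85 pos [0.4675 0.0694 0.0656] yaw 0.8492 z [ 3.6e-03 -3.0e-04 -1.0e+00] F [-2.14  3.36 19.67] T [ 0.71  0.75 -0.07] grip 0.347 24.98203338123858
shift units [-0.0066 -0.0028  0.0018]
turn units [ 3.8000e-03  7.0000e-04 -1.5724e+00]
215 [158, 133, 39]; 225 [119, 109, 42]; 235 [101, 112, 45]; 245 [124, 149, 46]; 255 [147, 178, 51]; 265 [157, 187, 56]; 275 [155, 183, 57]; 285 [141, 166, 57]; 295 [127, 149, 56]; 305 [141, 167, 60]; 315 [160, 188, 69]; 325 [164, 189, 76]; 335 [164, 188, 79]; 345 [158, 182, 74]; 355 [144, 167, 64]; 365 [135, 158, 56]; 375 [137, 162, 54]; 385 [154, 181, 58]; 395 [164, 192, 61]; 405 [156, 184, 60]; 415 [128, 141, 54]; 425 [113, 106, 47]; 435 [142, 123, 43]; 
up lines centre 332.6 sep 73.7 bubble 331.1 A 0.104 mm -0.3
mid lines centre 329.9 sep 72.3 bubble 331.2 A 0.074 mm 0.26
low lines centre 328.2 sep 69.2 bubble 343.6 A 0.041 mm 3.25
all lines centre 330.2 sep 71.3 bubble 334.4 A 0.073 mm 0.87
```

```bash
python3 -c "
from bench import ctrl
print(ctrl.close_job())"
```

```text
the job is handed in; nothing more can be done
None
```

I handed the job in with no verdict returned: the level lies lengthways between the moulds, let go; the knob is gripped at 25 N and pressed at about 20 N with the foot on its seat; the bubble reads within about 0.4 mm of centre in the two clearest of four image bands (0.9 mm over all, 3.3 mm in the weakest).

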